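# Slide a paste dish through the spring flap of the drying bay

## Robot

A 6-joint arm with a two-finger parallel gripper is mounted at the origin on a cart in front of the work surface, level with it; the furniture and walls round the work are solid. World frame = base frame: x ahead of the robot, y to its left, z up, the work surface at z = 0. Lengths are in mm, angles in rad, forces in N, time in s.
With the tool pointing down it reaches from about 350 to 875 mm from the base axis. Payload 4.2 kg.
Tool frame: the origin (TCP) lies midway between the tips of the shut fingers; the grasp point (between the pads) lies 19 mm behind it (arm.grip_depth is the distance from the TCP to the grasp point, in mm); z points along the fingers, x is the direction in which the jaws open and shut, and the axes are right-handed (so a half turn about z gives the same grasp; the last joint's range is limited). The gripper opens to 85 mm and grips with 20 to 120 N. Pads are 22 mm wide; open, the fingers measure 114 mm over their backs; the gripper's body (76 mm by 85 mm) begins 54 mm behind the grasp point. The pads swing forward as they close: fully open they stand 13 mm farther back than shut.
Start: joints at [-1.084, 0.385, 0.008, 0, -1.194, -0.259], TCP at [141.164, -608.828, 204.412] pointing down, gripper open.
Joint ranges: [-3.14, 3.14], [-1.21, 2.06], [-1.07, 1.41], [-3.16, 2.05], [-2.99, -0.16], [-3.1, 3.1]. Speed limits (rad/s): [2.79, 2.79, 3.14, 3.14, 3.14, 3.14].

## Interface

Orientations are given as a unit quaternion [x, y, z, w].
In Python, from bench import arm, eyes, find_in, silhouettes gives the robot as it stands. The module is installed in compiled form; this text tells all that it offers.
- The arm moves only by the tool play_rows, never from a script. Its arguments are lists of equal length, an entry for each row: "offset": the shift along the world's x, y, z in mm, a list of three; "turn": the turn about the world's z in rad. In form: {"offset": [[x, y, z], ...], "turn": [turn, ...]}. A call has 1 to 12 rows; each row shifts and turns the pose as measured when the row begins; what a row does not reach is not made up. A row lasts 1/10 s, in which the tool goes at most 50 mm and 8.59 degrees, less where a joint would pass 70% of its speed; a pose out of reach is approached as far as the arm can. A call is refused whole if a number of a shift passes 50 or a number of a turn 0.15, either way. A call with a gripper value outside its range is refused whole. "grip" is the gripper's target within -1 to 1 (fully open at 1, half-way at 0, shut at -1), set as the call begins (left out, the last holds). The fingers move at their own pace and stop on an object; the grip force is fixed at half the most. Time passes only in rows, so rows that do not move let the fingers close. It gives the time, the measured TCP pose, the force and the opening at its end, in the units of the state.
- arm.read_state(): the state, without advancing time (a new reading comes with each control period).
- eyes.get_image(name): name is "side" or "top" or "wrist"; returns (picture, depth): 400x640x3 uint8, red, green, blue; 400x640 float32, mm along the optical axis (not along the pixel's ray), 0 where there is no reading.
- eyes.camera_params(name): a dict with "camera_matrix" (3x3 intrinsics, pixels), "camera_from_world" (4x4, takes a point from world to camera coordinates). Camera axes: x right, y down, z forward; pixel columns grow to the right and rows downward; lengths in mm; the calibration is good to about 2 mm. A picture is of the moment at which its call begins: read the wrist's pose just before it. camera_params takes no time and is no camera call; for the wrist camera it gives the pose at the moment of the call.
- arm.job_done(): hands the job in, once; it reports no verdict.
Trained networks look in the newest picture that a camera, given by its name, has taken for a name from the list of things; names that differ only in an ending like _2 or _b are one class to them, and where a whole thing is asked for, a point or a joint stands for the part that bears it (a point fixed in the world has none). Each returns a list of dicts, best first, with "score" (0 to 1); they miss things now and then, are a little off and sometimes report something else, mostly with a low value. They report only what shows in the picture. A call takes as long as a camera call. They do not tell look-alikes from the thing itself.
- find_in(camera, query): "bbox" ([centre column, centre row, width, height] in pixels, round what is visible of it).
- silhouettes(camera, query): "mask" (400x640 bool, what is visible of it) and "bbox" ([centre column, centre row, width, height] in pixels, round what is visible of it).
The state is a dict: "clock": time; "joints": joint angles; "joint_vel": joint speeds; "joint_efforts": joint torques, N m; "position": TCP position; "ee_rot": TCP orientation; "contact_force": force on the tool from outside, world axes, zero at the start; "wrist_torque": the same for the moment, N m; "gripper_width": finger opening in mm.
Only numpy, scipy, OpenCV 4.12 (cv2) and the standard library are available. Lean on these libraries where they do the work, as an engineer would, in place of code of your own. Each camera call takes 0.05 s, during which the arm holds its last target. There are 200 camera calls.

## Task

With one finger push open the self-closing flap of the low wooden drying bay, and with the other finger slide the open paste dish standing in the entrance along the table into the bay, far enough that the flap, once let go, swings fully shut behind it. The dish is full of wet paste: keep it flat on the table, do not pick it up, and do not let the flap touch it. Leave the dish already in the bay, the jar and the vial where they stand.

Things in the scene. Friction and masses are not known exactly. Their poses are not given: they have to be found in the camera images.
- bay: Fixed low wooden fence on the bare table, 36 mm high, no floor, no roof, open in front. Origin on the table, middle of the front entrance; x points into the bay, y left, z up. Inner faces: left fence y=+72 mm (x 0 to 270), right fence y=-60 (x -20 to 270), back x=270; fences 8 mm thick. The shut flap bars the way slantwise at 45 degrees, from its hinge (0, +60) to (112, -52) mm.
- hinge (a point): Axis of the flap's upright hinge pin at table height, at x=0, y=+60 mm of the bay; pin 12 mm across, 41 mm high with the strap that joins it to the left fence. Axes as the bay's. A finger going straight in along the bay's x with its centre about 22 mm right of this axis swings the flap aside enough for a dish sliding in level with it, its centre 85 to 95 mm right of it (at 95 it touches and can run along the right fence).
- flap (a joint): Angle of the flap, rad: 0 shut, growing as its free edge swings into the bay and to the left; 0.785 is parallel to the bay's x axis; stop at 0.80. A light spring (0.03 N m shut, 0.07 N m open) always shuts it. Flap: aluminium plate reaching 162 mm from its hinge axis, 4 mm thick with a 6 mm rubber edge, from 5 to 36 mm above the table.
- flap_mid (a point): Point on the flap plate half-way along it (85 mm from the hinge), 20 mm above the table; moves with the flap. x along the flap from hinge to free edge, y square to the flap on the bay side, z up.
- dish: The dish to move: round clear dish of pale paste, 49 mm across, 17 mm high, about 20 g, loose on the table in the entrance, clear of the shut flap, right of the hinge. Origin at the centre of its underside, z up. The flap clears it on swinging shut only once its centre is over 187 mm from the hinge axis (for a centre at y=-30 mm in the bay's frame: x over 165 mm).
- dish_inside: A like dish (49 mm across, 17 mm high), loose, standing in the back left of the bay, to be left alone. Origin at the centre of its underside.
- jar: White screw-top jar, 48 mm across, 46 mm high, loose, outside the left fence, to be left alone. Origin at the centre of its underside.
- vial: Small glass bottle, 24 mm across, 44 mm high, loose, outside the right fence, to be left alone. Origin at the centre of its underside.
There are look-alikes about, which are no part of the job. Leave any red look-alike of the dish alone.

How it is judged (in metres and radians):
On the way, in this order (a step that is already met when the one before it is completed fails the run):
1. a finger pushes the flap open while the dish is not yet past the shut flap's line (value of joint flap above 0.2 rad and contact force between the fingers and flap above 0.05 N and x of dish in the frame of bay below 0.085 m), for 0.05 s.
2. the dish is slid past the flap by a finger while the flap stands open (value of joint flap above 0.25 rad and x of dish in the frame of bay above 0.105 m), for 0.05 s.
At the end, for the whole second after the job is handed in: The dish stands flat and still on the table inside the bay, its centre at least 24 mm behind the plane of the flap, and the flap is shut (within 0.05 rad) (value of joint flap below 0.05 rad and y of dish in the frame of flap_mid above 0.024 m and x of dish in the frame of bay below 0.25 m and y of dish in the frame of bay between -0.05 and 0.06 m and height (world z) of dish below 0.004 m and angle between dish's own z axis and vertical below 0.08 rad and linear speed of dish below 0.01 m/s); the robot touches nothing.
It fails at once if the dish is lifted (over 10 mm) or tipped (over 0.25 rad) (height (world z) of dish above 0.01 m or angle between dish's own z axis and vertical above 0.25 rad).
It fails at once if the flap touches the dish (over 0.1 N) (contact force between dish and flap above 0.1 N).
It fails at once if the dish already in the bay is moved over 12 mm or tipped (distance of dish_inside from where it was at the start of the episode above 0.012 m or angle between dish_inside's own z axis and vertical above 0.3 rad).
It fails at once if the jar is moved over 12 mm or tipped (distance of jar from where it was at the start of the episode above 0.012 m or angle between jar's own z axis and vertical above 0.3 rad).
It fails at once if the vial is moved over 12 mm or tipped (distance of vial from where it was at the start of the episode above 0.012 m or angle between vial's own z axis and vertical above 0.3 rad).
It also fails if it takes over 58 s, if anything falls off the work surface, if the arm or the gripper's body presses on something with over 40 N, if the wrist force passes 120 N, or if a joint passes its speed limit or range.

## Working session

There is one attempt and no reset: what is moved stays moved. The work goes in short steps, Python scripts to look and compute and a tool call to move; the robot and the scene stay as the last step left them, time stands still between calls to the robot, and variables do not carry over. Pictures are saved under pics/ and viewed, on a budget of 10 in all, crops included, one or two more only if the job needs it, and the job is handed in when it is done.

Besides the shell and the picture viewer there is one more tool, called after ">>>" as a command line: name --pt "numbers of a row" for each row, then --argument value for the rest. play_rows: Moves the arm, as the interface text tells. Its arguments: {"type":"object","properties":{"offset":{"type":"array","items":{"type":"array","items":{"type":"number"}}},"turn":{"type":"array","items":{"type":"number"}},"grip":{"type":"number"}},"required":["offset","turn"]}

```bash
mkdir -p pics; cat > h.py <<'E'
import numpy as np, cv2
from bench import arm, eyes, find_in, silhouettes
def look(n):
    im,d=eyes.get_image(n); return im,d,eyes.camera_params(n)
def px2w(p,uv,depth=None,z=None):
    K=np.array(p["camera_matrix"]);T=np.linalg.inv(np.array(p["camera_from_world"]))
    r=np.linalg.inv(K)@np.array([uv[0],uv[1],1.0])
    R=T[:3,:3];t=T[:3,3]
    if depth is not None: return R@(r*depth)+t
    d=R@r; return t+d*(z-t[2])/d[2]
def w2px(p,X):
    K=np.array(p["camera_matrix"]);M=np.array(p["camera_from_world"])
    c=K@(M[:3,:3]@np.array(X,float)+M[:3,3]); return c[:2]/c[2]
E
python3 - <<'E'
from h import *
s=arm.read_state();print({k:np.round(v,3).tolist() for k,v in s.items()})
for n in("top","side"):
    im,d,p=look(n);cv2.imwrite(f"pics/{n}0.png",im[:,:,::-1])
    np.save(f"pics/{n}0.npy",d)
    for q in("bay","flap","dish","jar","vial","hinge"):
        for r in find_in(n,q)[:4]:
            b=r["bbox"];u,v=int(b[0]),int(b[1]);dd=d[min(v,399),min(u,639)]
            print(n,q,round(r["score"],2),np.round(b),np.round(px2w(p,b[:2],dd)) if dd>0 else None)
E
```

```text
{'clock': 0.0, 'joints': [-1.084, 0.386, 0.007, -0.001, -1.194, -0.259], 'joint_vel': [-0.001, 0.0, -0.0, -0.0, -0.001, -0.0], 'joint_efforts': [0.0, -39.229, 18.839, 4.186, -0.005, -0.0], 'position': [141.014, -608.196, 203.301], 'ee_rot': [0.622, 0.783, 0.001, -0.001], 'contact_force': [-0.531, -0.524, -0.466], 'wrist_torque': [-0.007, -0.006, 0.027], 'gripper_width': 85.474}
top bay 0.91 [272. 167.  96. 153.] [644. 142.   2.]
top flap 0.69 [277. 207.  52.  69.] [558. 128.  38.]
top flap 0.19 [255. 126.  29.  24.] [729. 180.  16.]
top dish 0.93 [332. 266.  24.  28.] [441.  13.  10.]
top dish 0.79 [291. 299.  23.  27.] [374.  94.  10.]
top jar 0.71 [211. 205.  29.  24.] [558. 257.  47.]
top jar 0.21 [279. 208.  48.  70.] [557. 124.  29.]
top hinge 0.97 [274. 167.  98. 150.] [646. 138.   2.]
top hinge 0.7 [355. 231.  13.  10.] [515. -34.  13.]
side bay 0.69 [345. 207. 147.  71.] [647. 160.  -4.]
side flap 0.58 [307. 205.  69.  24.] [559. 123.  30.]
side dish 0.76 [284. 225.  19.  17.] [506.  85.  10.]
side dish 0.76 [221. 229.  26.  18.] [377.  87.   9.]
side dish 0.74 [251. 255.  26.  19.] [442.  -4.   9.]
side jar 0.75 [345. 209. 147.  66.] [644. 145.  -1.]
side jar 0.72 [305. 175.  22.  17.] [562. 238.  39.]
side vial 0.72 [291. 259.  14.  25.] [518. -46.  28.]
side hinge 0.78 [344. 209. 147.  66.] [642. 149.  -2.]
```

```bash
python3 - <<'E'
from h import *
im=cv2.imread("pics/top0.png");c=im[90:330,180:400]
a=cv2.resize(c,None,fx=2.5,fy=2.5,interpolation=cv2.INTER_CUBIC)
cv2.imwrite("pics/top0c.png",a)
im=cv2.imread("pics/side0.png");c=im[150:290,190:440]
cv2.imwrite("pics/side0c.png",cv2.resize(c,None,fx=3.2,fy=3.2,interpolation=cv2.INTER_CUBIC))
E
```

```text
(no output)
```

View pics/top0c.png

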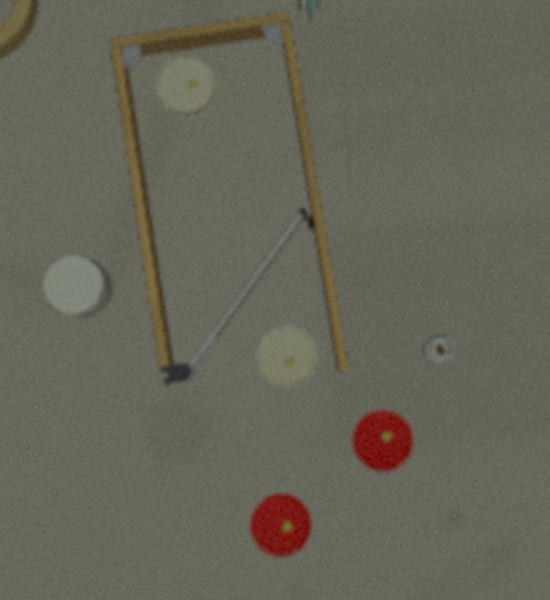

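View pics/side0c.png

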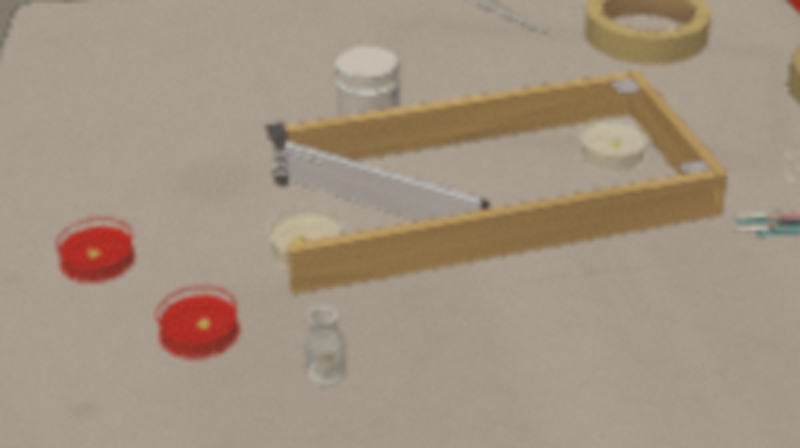

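```bash
cat > fit.py <<'E'
from h import *
from scipy.optimize import minimize
def seg(P,a,b):
    a,b=np.array(a,float),np.array(b,float);t=np.clip((P-a)@(b-a)/((b-a)@(b-a)),0,1)
    return np.linalg.norm(P-(a+t[:,None]*(b-a)),axis=1)
def fitbay(im,d,p,x0=(515,118,.17)):
    hsv=cv2.cvtColor(im,cv2.COLOR_RGB2HSV)
    m=(hsv[...,1]>85)&(hsv[...,0]>8)&(hsv[...,0]<28)
    P=[]
    for v,u in zip(*np.nonzero(m)):
        if d[v,u]>0:
            w=px2w(p,(u,v),d[v,u])
            if 26<w[2]<46: P.append(px2w(p,(u,v),z=36)[:2])
    P=np.array(P)
    def f(q):
        c,s=np.cos(q[2]),np.sin(q[2]);L=(P-q[:2])@np.array([[c,-s],[s,c]])
        D=np.min([seg(L,(0,76),(270,76)),seg(L,(-20,-64),(270,-64)),seg(L,(274,-64),(274,76))],0)
        return np.minimum(D,25).mean()
    r=minimize(f,x0,method="Nelder-Mead",options=dict(xatol=.01,fatol=1e-4,initial_simplex=[x0]+[np.add(x0,e) for e in((20,0,0),(0,20,0),(0,0,.1))]))
    return r.x,r.fun,P
def tobay(q,X):
    c,s=np.cos(q[2]),np.sin(q[2]);return (np.array(X)[:2]-q[:2])@np.array([[c,-s],[s,c]])
def toworld(q,B):
    c,s=np.cos(q[2]),np.sin(q[2]);return np.array(q[:2])+np.array([[c,-s],[s,c]])@np.array(B,float)
E
python3 - <<'E'
from fit import *
im=cv2.imread("pics/top0.png")[:,:,::-1].copy();d=np.load("pics/top0.npy");p=eyes.camera_params("top")
q,f,P=fitbay(im,d,p);print("bay",q.round(3),"mean resid",round(f,2),len(P));np.save("bay.npy",q)
for n,(u,v) in dict(dish=(294.8,232),inside=(254.4,124),red1=(333,266),red2=(292.3,300),hinge=(252,238),tip=(303,176),jar=(209.5,204),vial=(355.5,230)).items():
    z=dict(hinge=41,tip=36,jar=46,vial=44).get(n,12)
    w=px2w(p,(u,v),z=z);print(n,w.round(1),tobay(q,w).round(1),"z depth",px2w(p,(u,v),d[round(v),round(u)])[2].round(1))
# pale dish by segmentation
hsv=cv2.cvtColor(im,cv2.COLOR_RGB2HSV)
m=((hsv[...,2]>135)&(hsv[...,1]<90)&(hsv[...,1]>20)).astype(np.uint8)
n,l,st,ce=cv2.connectedComponentsWithStats(m)
for i in range(1,n):
    if st[i,4]>150: print(st[i],ce[i].round(1),tobay(q,px2w(p,ce[i],z=12)).round(1))
E
```

```text
bay [5.04859e+02 1.11999e+02 1.87000e-01] mean resid 11.1 2267
dish [509.9  90.9  12. ] [  1.  -21.6] z depth 11.4
inside [733.3 181.2  12. ] [237.3  25.4] z depth 13.6
red1 [442.3  11.3  12. ] [-80.2 -87.3] z depth 11.2
red2 [372.7  92.4  12. ] [-133.5    5.3] z depth 11.3
hinge [495.5 174.4  41. ] [ 2.4 63.1] z depth 38.2
tip [622.5  76.9  36. ] [109.1 -56.4] z depth 29.0
jar [560.4 259.4  46. ] [ 82.  134.5] z depth 48.8
vial [515.7 -30.   44. ] [ -15.8 -141.5] z depth 15.0
```

>>> play_rows --pt "30 38 0" --pt "30 40 0" --pt "30 40 0" --pt "30 40 0" --pt "30 40 0" --pt "30 40 0" --pt "25 40 0" --pt "20 45 0" --pt "20 45 0" --pt "20 45 0" --pt "15 45 0" --pt "15 45 0" --turn '[0,0,0,0,0,0,0,0,0,0,0,0]'

```text
clock: 1.9
position: [438.4, -98.4, 205.6]
ee_rot: [0.626, 0.779, 0.001, 0.004]
contact_force: [0.5, -0.7, 0.9]
gripper_width: 85.8
```

>>> play_rows --pt "2 45 0" --pt "2 45 0" --pt "2 45 0" --pt "2 40 0" --pt "0 20 0" --pt "0 0 0" --turn '[0,0,0,0,-0.02,-0.02]' --grip 0.3

```text
clock: 2.5
position: [447.8, 110.4, 207.8]
ee_rot: [0.639, 0.769, 0.004, 0.006]
contact_force: [0.4, 0.2, -0.3]
gripper_width: 55.3
```

```bash
python3 - <<'E'
from fit import *
s=arm.read_state();print(s["clock"],s["position"],s["ee_rot"],s["gripper_width"])
im,d,p=look("wrist");cv2.imwrite("pics/w1.png",im[:,:,::-1]);np.save("pics/w1.npy",d);np.savez("pics/w1p",K=p["camera_matrix"],T=p["camera_from_world"])
for qn in("bay","dish","flap","hinge"):
    for r in find_in("wrist",qn)[:3]: print(qn,round(r["score"],2),np.round(r["bbox"]))
q,f,P=fitbay(im,d,p,tuple(np.load("bay.npy")));print(q.round(3),f,len(P))
E
```

```text
2.5 [447.84949882 110.42119091 207.82175148] [0.63895123 0.76921552 0.00371671 0.00591576] 55.27441651955571
bay 0.64 [318. 278. 125. 160.]
dish 0.98 [298. 210.  44.  42.]
dish 0.86 [316.  96.  48.  47.]
dish 0.83 [239. 148.  46.  46.]
flap 0.63 [319. 255.  96.  93.]
flap 0.6 [298. 211.  44.  38.]
hinge 0.68 [318. 276. 129. 165.]
hinge 0.66 [425. 276.  46.  45.]
[5.00908e+02 1.09709e+02 1.83000e-01] 2.6198828477076996 1845
```

View pics/w1.png

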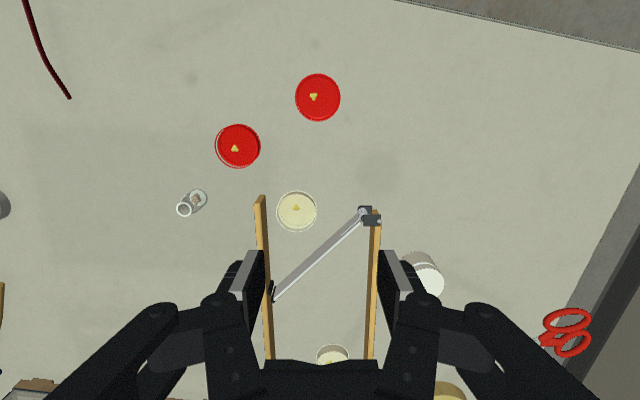

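```bash
python3 - <<'E'
from fit import *
z=np.load("pics/w1p.npz");p=dict(camera_matrix=z["K"],camera_from_world=z["T"]);im=cv2.imread("pics/w1.png")[:,:,::-1].copy();d=np.load("pics/w1.npy")
q,f,P=fitbay(im,d,p,tuple(np.load("bay.npy")))
# drop outliers: refit on points near
L=np.array([tobay(q,w) for w in P]);print("L x range",np.percentile(L[:,0],[0,1,99,100]).round(),"right fence y",np.median(L[L[:,1]<-40,1]).round(1),"left",np.median(L[(L[:,1]>50)&(L[:,1]<95),1]).round(1), "right front end",L[L[:,1]<-40,0].min().round(1))
np.save("bay.npy",q)
def show(p,pts):
    for n,(u,v,zz) in pts.items():
        w=px2w(p,(u,v),z=zz);print(n,w.round(1),tobay(q,w).round(1))
show(p,dict(dish=(297,211,10),hinge=(365,212,41),tip=(273,298,36)))
pt=eyes.camera_params("top");it=cv2.imread("pics/top0.png")[:,:,::-1].copy();dt=np.load("pics/top0.npy")
c=it[90:330,180:345].copy();it[:]=0;it[90:330,200:345]=c[:,20:]
q2,f2,_=fitbay(it,dt,pt,tuple(q));print("top fit",q2.round(3),f2)
show(pt,dict(dish=(294.8,232,10),inside=(254.4,124,10),hinge=(252,238,41)))
R=z["T"][:3,:3];print("cam pos",(-R.T@z["T"][:3,3]).round())
for n,pp,ii in(("wrist",p,im),("top",pt,cv2.imread("pics/top0.png")[:,:,::-1].copy())):
    hsv=cv2.cvtColor(ii,cv2.COLOR_RGB2HSV);u,v=(297,211) if n=="wrist" else (295,232)
    m=((abs(hsv[...,0].astype(int)-28)<10)&(hsv[...,1]>30)).astype(np.uint8);m=cv2.morphologyEx(m,cv2.MORPH_OPEN,np.ones((3,3)))
    k,l,st,ce=cv2.connectedComponentsWithStats(m);i=l[v,u];print(n,hsv[v,u],st[i],ce[i],tobay(q,px2w(pp,ce[i],z=10)).round(1))
from scipy.spatial.transform import Rotation as Ro
s=arm.read_state();M=Ro.from_quat(s["ee_rot"]).as_matrix();print("tool x yaw",np.arctan2(M[1,0],M[0,0]),"want",q[2]+np.pi/2,"tool z",M[:,2].round(3),"tcp bay",tobay(q,s["position"]))
E
```

```text
L x range [-19. -17. 206. 276.] right fence y -62.3 left 74.5 right front end -19.0
dish [507.5  90.3  10. ] [  2.9 -20.3]
hinge [482.6 166.6  41. ] [-7.6 59.3]
tip [619.5  79.2  36. ] [111.1 -51.6]
top fit [5.04867e+02 1.12011e+02 1.87000e-01] 2.128317319027204
dish [509.9  91.   10. ] [  5.4 -20.1]
inside [733.8 181.4  10. ] [242.1  28.1]
hinge [495.5 174.4  41. ] [ 6.5 64.6]
cam pos [366.  96. 376.]
wrist [ 29  51 211] [ 278  190   38   40 1197] [296.54051796 209.90643275] [  1.5 -20.9]
top [ 34  51 125] [283 221  24  24 444] [294.67567568 232.58558559] [  4.3 -19.6]
tool x yaw 1.7511940969292477 want 1.75399295063256 tool z [ 0.013 -0.002 -1.   ] tcp bay [-52.9167934    7.13734075]
```

>>> play_rows --pt "4 4 -40" --pt "0 0 -45" --pt "0 0 -45" --pt "0 0 -35" --pt "0 0 -15" --pt "0 0 0" --turn '[0,0,0,0,0,0]' --grip 0.0

```text
clock: 3.35
position: [454.1, 104.8, 25.6]
ee_rot: [0.644, 0.765, 0.008, 0.008]
contact_force: [-0.3, 0.1, -0.4]
gripper_width: 42.7
```

```bash
cat > st.py <<'E'
from fit import *
from scipy.spatial.transform import Rotation as Ro
q=np.load("bay.npy");s=arm.read_state();M=Ro.from_quat(s["ee_rot"]).as_matrix()
print("t",s["clock"],"z",s["position"][2].round(1),"bay",tobay(q,s["position"]).round(1),"yaw err",(np.arctan2(M[1,0],M[0,0])-q[2]-np.pi/2).round(4),"F",s["contact_force"].round(1),"w",round(s["gripper_width"],1))
E
python3 - <<'E'
from st import *
im,d,p=look("wrist");cv2.imwrite("pics/w2.png",im[:,:,::-1])
im2,d2,p2=look("side");c=im2[150:290,190:440]
cv2.imwrite("pics/s2.png",cv2.resize(c[:,:,::-1],None,fx=3.2,fy=3.2,interpolation=cv2.INTER_CUBIC))
E
```

```text
t 3.35 z 25.6 bay [-46.9   3.7] yaw err -0.0128 F [-0.3  0.1 -0.4] w 42.7
```

View pics/w2.png

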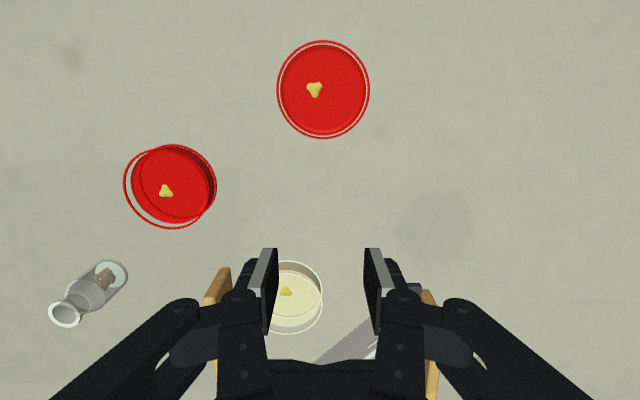

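View pics/s2.png

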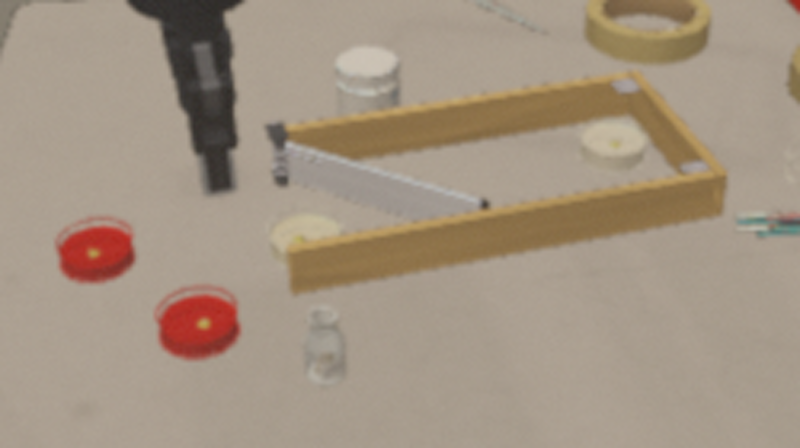

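>>> play_rows --pt "-2 6 0" --pt "0 1 -10" --pt "0 0 -8" --pt "0 0 0" --pt "0 0 0" --turn '[0.013,0,0,0,0]' --grip 0.17

```text
clock: 3.95
position: [456.9, 115.2, 12.7]
ee_rot: [0.639, 0.769, 0.015, 0.011]
contact_force: [0.1, 0.6, -0.2]
gripper_width: 50.1
```

```bash
python3 st.py
```

```text
t 3.95 z 12.7 bay [-42.3  13.5] yaw err 0.0021 F [ 0.1  0.6 -0.2] w 50.1
```

>>> play_rows --pt "-3 -4 -7" --pt "0 0 -2" --turn '[0,0]'

```text
clock: 4.15
position: [453.8, 111.2, 3.5]
ee_rot: [0.638, 0.769, 0.016, 0.011]
contact_force: [-0.5, -0.8, 0.1]
gripper_width: 49.7
```

```bash
python3 st.py; python3 -c "
from h import *
from scipy.spatial.transform import Rotation as R
print(R.from_quat(arm.read_state()['ee_rot']).as_matrix().round(3))"
```

```text
t 4.15 z 3.5 bay [-46.  10.] yaw err 0.0023 F [-0.5 -0.8  0.1] w 49.7
[[-0.184  0.982  0.037]
 [ 0.983  0.184  0.011]
 [ 0.004  0.038 -0.999]]
```

>>> play_rows --pt "7.9 1.5 0" --pt "7.9 1.5 0" --pt "7.9 1.5 0" --pt "7.9 1.5 0" --pt "7.9 1.5 0" --turn '[0,0,0,0,0]'

```text
clock: 4.65
position: [496.6, 119.1, 3.3]
ee_rot: [0.638, 0.77, 0.016, 0.011]
contact_force: [0.7, 0.2, 0.3]
gripper_width: 50.0
```

```bash
cat > view.py <<'E'
from st import *
import sys
for n in("top",):
    im,d,p=look(n);cv2.imwrite(f"pics/{n}_{sys.argv[1]}.png",cv2.resize(im[90:290,180:400][:,:,::-1],None,fx=2.7,fy=2.7,interpolation=cv2.INTER_CUBIC))
    hsv=cv2.cvtColor(im,cv2.COLOR_RGB2HSV)
    m=((abs(hsv[...,0].astype(int)-32)<9)&(hsv[...,1]>35)).astype(np.uint8);m=cv2.morphologyEx(m,cv2.MORPH_OPEN,np.ones((3,3)))
    k,l,st,ce=cv2.connectedComponentsWithStats(m)
    for i in range(1,k):
        b=tobay(q,px2w(p,ce[i],z=10))
        if st[i,4]>40 and -80<b[0]<280 and -70<b[1]<80: print("pale",st[i].tolist(),b.round(1))
E
python3 view.py a
```

```text
t 4.65 z 3.3 bay [-2.5 10. ] yaw err 0.0027 F [0.7 0.2 0.3] w 50.0
pale [244, 115, 22, 21, 352] [239.1  28.6]
pale [296, 222, 9, 9, 50] [ 16.4 -33.3]
```

View pics/top_a.png

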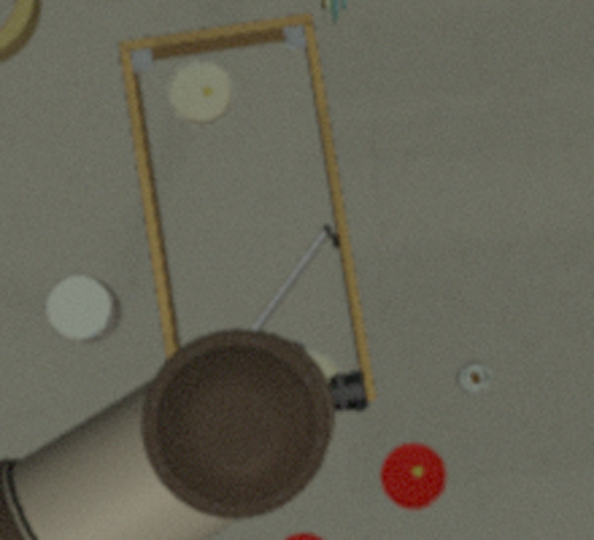

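```bash
python3 - <<'E'
from st import *
im,d,p=look("wrist")
im2,d2,p2=look("side");c=im2[150:290,190:440]
a=im[:,:,::-1];b=cv2.resize(c[:,:,::-1],(640,358),interpolation=cv2.INTER_CUBIC)
cv2.imwrite("pics/w3.png",cv2.resize(np.vstack([a[150:],b[:340]]),None,fx=1,fy=1))
for n,pp in(("wrist",p),("side",p2)):
    for r in find_in(n,"dish")[:5]: print(n,round(r["score"],2),np.round(r["bbox"]),tobay(q,px2w(pp,r["bbox"][:2],z=10)).round())
E
```

```text
t 4.7 z 3.5 bay [-0.7 10.4] yaw err 0.0033 F [ 1.8  0.  -0.5] w 49.6
wrist 0.95 [265. 252.  92.  92.] [  1. -21.]
wrist 0.92 [311.  23. 107.  45.] [-114.    6.]
wrist 0.86 [119. 105. 126. 110.] [-79. -87.]
wrist 0.41 [525. 350.  82.  44.] [ 74. 144.]
side 0.96 [250. 254.  27.  18.] [-79. -98.]
side 0.58 [286. 226.  19.  20.] [  6. -29.]
```

View pics/w3.png

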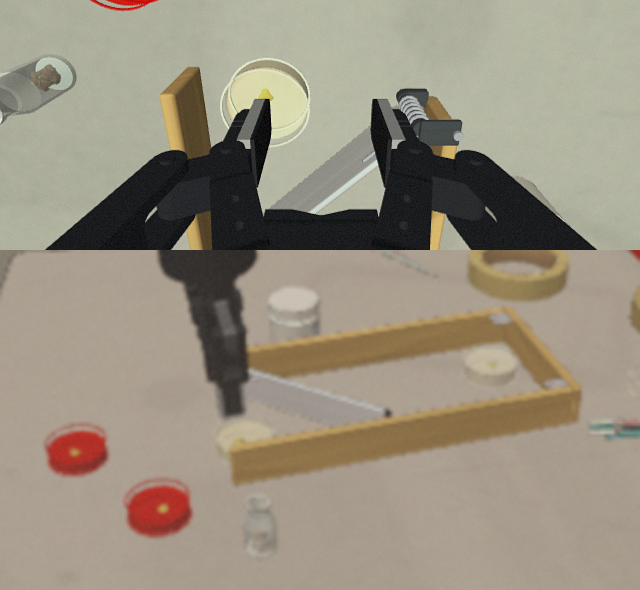

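```bash
python3 - <<'E'
from st import *
p=eyes.camera_params("side");pw=eyes.camera_params("wrist")
for by in(-19,39):
  for bx in (-10,0,10):
    w=toworld(q,(bx,by));print(by,bx,[(z,w2px(p,(*w,z)).round(1).tolist(),w2px(pw,(*w,z)).round(1).tolist()) for z in(0,10,20,30)])
E
```

```text
t 4.9 z 3.1 bay [-4.1  9.8] yaw err 0.0024 F [-0.2 -0.7 -0.3] w 50.1
-19 -10 [(0, [278.1, 227.9], [271.2, 230.5]), (10, [277.8, 224.1], [268.6, 238.2]), (20, [277.5, 220.2], [265.8, 246.8]), (30, [277.2, 216.3], [262.6, 256.4])]
-19 0 [(0, [282.8, 227.1], [272.1, 245.5]), (10, [282.5, 223.3], [269.6, 253.9]), (20, [282.2, 219.4], [266.8, 263.2]), (30, [281.9, 215.5], [263.8, 273.5])]
-19 10 [(0, [287.4, 226.3], [272.9, 260.1]), (10, [287.2, 222.5], [270.5, 269.0]), (20, [286.9, 218.6], [267.9, 278.9]), (30, [286.7, 214.7], [264.9, 290.0])]
39 -10 [(0, [273.1, 213.0], [369.4, 230.5]), (10, [272.7, 209.2], [372.0, 238.2]), (20, [272.4, 205.5], [375.0, 246.8]), (30, [272.1, 201.6], [378.3, 256.3])]
39 0 [(0, [277.5, 212.2], [368.5, 245.5]), (10, [277.2, 208.5], [371.0, 253.9]), (20, [276.9, 204.7], [373.9, 263.1]), (30, [276.6, 200.9], [377.0, 273.5])]
39 10 [(0, [281.9, 211.5], [367.6, 260.1]), (10, [281.6, 207.8], [370.1, 269.0]), (20, [281.4, 204.0], [372.8, 278.9]), (30, [281.1, 200.2], [375.8, 289.9])]
```

>>> play_rows --pt "-15 -3 0" --pt "-15 -3 0" --pt "-13 -2 0" --turn '[0,0,0]'

```text
clock: 5.2
position: [451.3, 110.4, 3.0]
ee_rot: [0.639, 0.769, 0.015, 0.011]
contact_force: [0.1, 0.0, -0.2]
gripper_width: 50.0
```

```bash
cat > tip.py <<'E'
from st import *
im,d,p=look("wrist")
K=np.array(p["camera_matrix"]);T=np.linalg.inv(p["camera_from_world"])
v,u=np.mgrid[200:400,180:460];v=v.ravel();u=u.ravel();dd=d[v,u];k=dd>0
C=(np.linalg.inv(K)@np.vstack([u,v,np.ones_like(u)]))*dd;W=(T[:3,:3]@C+T[:3,3:]).T
c,s_=np.cos(q[2]),np.sin(q[2]);B=(W[:,:2]-q[:2])@np.array([[c,-s_],[s_,c]])
dark=im[v,u].max(1)<150
t=tobay(q,s["position"])
for nm,lo,hi in(("right",-50,-10),("left",10,50)):
    r=k&(W[:,2]<60)&(B[:,1]-t[1]>lo)&(B[:,1]-t[1]<hi)&(abs(B[:,0]-t[0])<14)&(W[:,2]>3)&(dark)
    print(nm,"n",r.sum(),"z pct",np.percentile(W[r,2],[0,2,5,20,50]).round(1))
    low=r&(W[:,2]<np.percentile(W[r,2],5)+6);print(" low pts bay x",np.percentile(B[low,0],[5,95]).round(1),"y",np.percentile(B[low,1],[5,95]).round(1),"px",np.percentile(u[low],[5,95]),np.percentile(v[low],[5,95]))
E
python3 tip.py
```

```text
t 5.2 z 3.0 bay [-48.6   9.7] yaw err 0.002 F [ 0.1  0.  -0.2] w 50.0
right n 735 z pct [32.  34.3 35.9 41.6 49.2]
 low pts bay x [-61.7 -44.8] y [-27.  -15.6] px [242.75 270.  ] [257. 288.]
left n 724 z pct [32.  33.8 36.  41.8 49.1]
 low pts bay x [-61.8 -44.9] y [34.1 45.5] px [371. 398.] [256.65 288.  ]
```

>>> play_rows --pt "0 0 -7" --pt "0 0 -7" --turn '[0,0]'

```text
clock: 5.45
position: [449.0, 109.7, -10.9]
ee_rot: [0.638, 0.769, 0.015, 0.01]
contact_force: [1.6, -0.8, 0.8]
gripper_width: 50.3
```

```bash
python3 tip.py
```

```text
t 5.45 z -10.9 bay [-51.    9.5] yaw err 0.0026 F [ 1.6 -0.8  0.8] w 50.3
right n 1449 z pct [17.8 20.4 22.2 30.  41.8]
 low pts bay x [-64.9 -44.9] y [-26.8 -15.4] px [242. 270.] [250. 289.]
left n 1403 z pct [17.5 20.7 22.8 30.3 42.6]
 low pts bay x [-64.9 -45.4] y [34.3 45.9] px [371. 399.] [251. 289.]
```

>>> play_rows --pt "0 0 -6" --pt "1 0 -4" --turn '[0,0]'

```text
clock: 5.7
position: [450.5, 109.7, -23.1]
ee_rot: [0.638, 0.769, 0.014, 0.01]
contact_force: [-0.1, 0.4, 0.5]
gripper_width: 50.1
```

```bash
python3 tip.py
```

```text
t 5.7 z -23.1 bay [-49.6   9.2] yaw err 0.0023 F [-0.1  0.4  0.5] w 50.1
right n 2632 z pct [ 5.4  9.8 12.5 22.  41.1]
 low pts bay x [-63.4 -43.8] y [-27.  -15.5] px [242. 270.] [250. 287.]
left n 2530 z pct [ 5.2  9.8 12.5 21.9 39.8]
 low pts bay x [-63.4 -44.1] y [34.2 45.6] px [371. 399.] [250.  288.6]
```

>>> play_rows --pt "7.9 1.5 0" --pt "7.9 1.5 0" --pt "7.9 1.5 0" --pt "7.9 1.5 0" --turn '[0,0,0,0]'

```text
clock: 6.15
position: [484.9, 116.1, -23.9]
ee_rot: [0.638, 0.77, 0.014, 0.01]
contact_force: [-0.8, -0.8, -0.0]
gripper_width: 50.1
```

```bash
cat > chk.py <<'E'
from st import *
import sys
im,d,p=look("wrist");cv2.imwrite(f"pics/chk_{sys.argv[1]}.png",im[:,:,::-1])
im2,d2,p2=look("side");cv2.imwrite(f"pics/chks_{sys.argv[1]}.png",cv2.resize(im2[170:270,250:430][:,:,::-1],None,fx=4,fy=4,interpolation=cv2.INTER_CUBIC))
for n,pp in(("wrist",p),("side",p2)):
    for r in find_in(n,"dish")[:5]: print(n,round(r["score"],2),np.round(r["bbox"]),tobay(q,px2w(pp,r["bbox"][:2],z=10)).round())
E
python3 chk.py a
```

```text
t 6.15 z -23.9 bay [-14.6   9.2] yaw err 0.0026 F [-0.8 -0.8 -0. ] w 50.1
wrist 0.89 [285. 324.  54.  89.] [18. -9.]
wrist 0.61 [ 87. 145. 152. 127.] [-75. -88.]
wrist 0.59 [311.  36. 140.  73.] [-116.    6.]
side 0.97 [251. 252.  30.  19.] [-77. -95.]
side 0.67 [292. 222.  22.  10.] [ 20. -21.]
side 0.64 [219. 229.  26.  16.] [-130.   -0.]
```

View pics/chk_a.png

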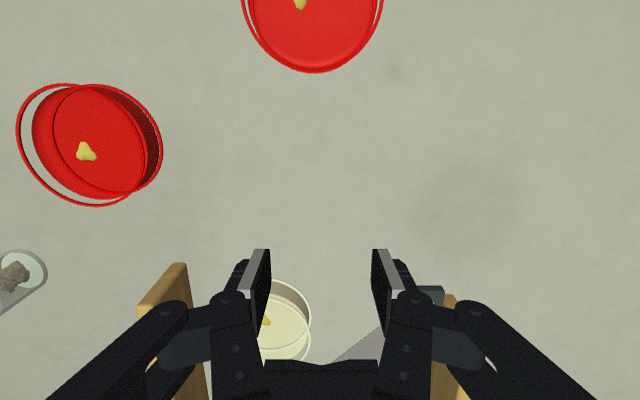

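>>> play_rows --pt "7.9 1.5 0.2" --pt "7.9 1.5 0.2" --pt "7.9 1.5 0.2" --pt "7.9 1.5 0.2" --pt "7.9 1.5 0.2" --pt "7.9 1.5 0.2" --turn '[0,0,0,0,0,0]'

```text
clock: 6.95
position: [529.4, 122.4, -24.0]
ee_rot: [0.639, 0.769, 0.008, 0.008]
contact_force: [-1.5, -2.0, 0.4]
gripper_width: 50.1
```

```bash
python3 chk.py b
```

```text
t 6.95 z -24.0 bay [30.3  7.3] yaw err 0.0017 F [-1.5 -2.   0.4] w 50.1
wrist 0.97 [285. 324.  55.  85.] [ 63. -10.]
wrist 0.25 [408. 288. 112. 150.] [41. 52.]
side 0.69 [313. 215.  16.  10.] [ 70. -10.]
side 0.68 [250. 254.  31.  22.] [ -79. -100.]
side 0.59 [219. 229.  27.  15.] [-130.   -1.]
```

View pics/chks_b.png

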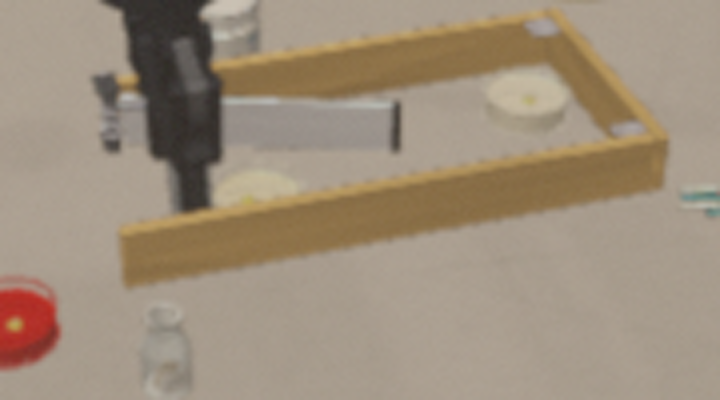

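>>> play_rows --pt "7.8 2.2 0.2" --pt "7.8 2.2 0.2" --pt "7.8 2.2 0.2" --pt "7.8 1.9 0.2" --pt "7.8 1.9 0.2" --pt "7.8 1.9 0.2" --pt "7.8 1.9 0.2" --pt "7.8 1.9 0.2" --turn '[0,0,0,0,0,0,0,0]'

```text
clock: 7.95
position: [597.8, 140.9, -21.4]
ee_rot: [0.638, 0.77, 0.011, 0.009]
contact_force: [-1.0, 0.2, -0.8]
gripper_width: 50.3
```

```bash
python3 chk.py c
```

```text
t 7.95 z -21.4 bay [101.  13.] yaw err 0.0024 F [-1.   0.2 -0.8] w 50.3
wrist 0.59 [253. 320.  89.  84.] [133. -22.]
side 0.81 [252. 254.  27.  16.] [ -76. -101.]
side 0.68 [219. 230.  25.  16.] [-130.   -5.]
side 0.53 [346. 210.  18.   9.] [143. -11.]
```

View pics/chks_c.png

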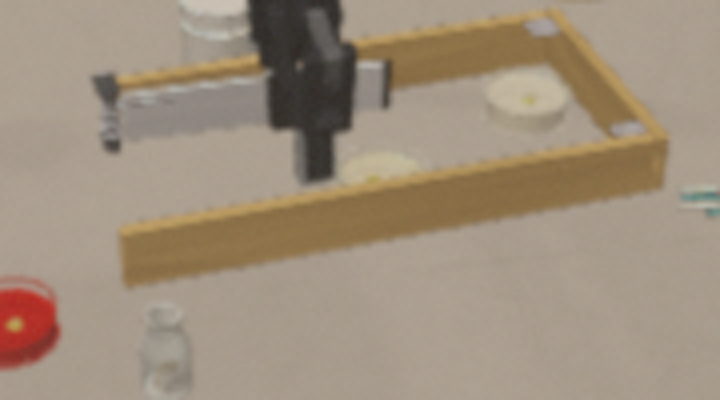

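>>> play_rows --pt "8 0.7 -0.2" --pt "8 0.7 -0.2" --pt "8 0.7 -0.2" --pt "8 1.0 0" --pt "8 1.3 0" --pt "6 1.1 0" --turn '[0,0,0,0,0,0]'

```text
clock: 8.75
position: [645.2, 146.4, -22.1]
ee_rot: [0.639, 0.769, 0.01, 0.008]
contact_force: [-4.7, 4.4, 1.6]
gripper_width: 50.3
```

```bash
python3 chk.py d
```

```text
t 8.75 z -22.1 bay [148.6   9.8] yaw err 0.0021 F [-4.7  4.4  1.6] w 50.3
wrist 0.83 [237. 315. 102.  93.] [175. -33.]
side 0.72 [252. 253.  28.  20.] [-75. -98.]
side 0.7 [218. 228.  27.  14.] [-132.    2.]
```

View pics/chks_d.png

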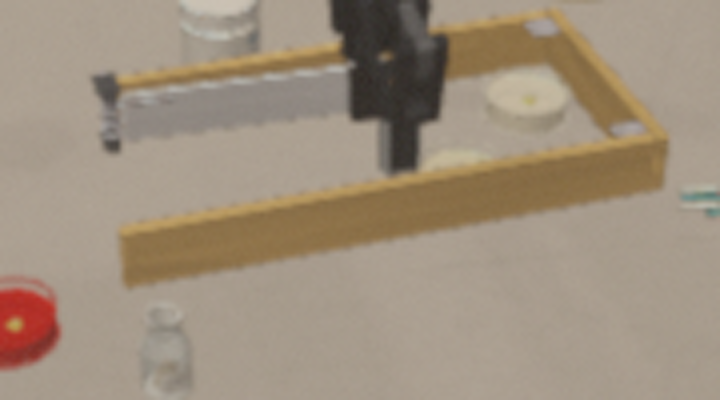

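>>> play_rows --pt "-8 -1.4 0.2" --pt "-14.7 -2.7 0.2" --pt "-14.7 -2.7 0.2" --pt "-14.7 -2.7 0.2" --pt "-14.7 -2.7 0.2" --pt "-14.7 -2.7 0.2" --turn '[0,0,0,0,0,0]'

```text
clock: 9.55
position: [559.6, 128.6, -20.3]
ee_rot: [0.638, 0.77, 0.011, 0.01]
contact_force: [0.1, -1.3, 0.3]
gripper_width: 49.8
```

```bash
python3 st.py
```

```text
t 9.55 z -20.3 bay [61.2  7.9] yaw err 0.0028 F [ 0.1 -1.3  0.3] w 49.8
```

>>> play_rows --pt "-14.7 -2.5 0" --pt "-14.7 -2.5 0" --pt "-14.7 -2.7 0" --pt "-14.7 -2.7 0" --pt "-14.7 -2.7 0" --pt "-14.7 -2.7 0" --pt "-14.7 -2.7 0" --turn '[0,0,0,0,0,0,0]'

```text
clock: 10.25
position: [448.0, 105.6, -18.3]
ee_rot: [0.638, 0.77, 0.011, 0.01]
contact_force: [-0.5, -0.8, 0.0]
gripper_width: 50.2
```

```bash
python3 st.py
```

```text
t 10.25 z -18.3 bay [-52.8   5.6] yaw err 0.0033 F [-0.5 -0.8  0. ] w 50.2
```

Now straight up and sideways clear of the top view.

>>> play_rows --pt "0 0 35" --pt "0 0 45" --pt "0 0 45" --pt "0 -30 40" --pt "0 -45 0" --pt "0 -45 0" --pt "0 -45 0" --pt "0 -45 0" --pt "0 -20 0" --pt "0 0 0" --turn '[0,0,0,0,0,0,0,0,0,0]'

```text
clock: 11.25
position: [436.8, -136.4, 154.9]
ee_rot: [0.635, 0.772, 0.012, 0.015]
contact_force: [-1.7, 0.9, -0.6]
gripper_width: 50.3
```

```bash
python3 view.py end; python3 - <<'E'
from fit import *
q=np.load("bay.npy")
im,d,p=look("top")
for n,z in(("jar",46),("vial",44),("dish",10)):
    for r in find_in("top",n)[:4]: print(n,round(r["score"],2),tobay(q,px2w(p,r["bbox"][:2],z=z)).round(1))
E
```

```text
t 11.25 z 154.9 bay [-107.9 -230.3] yaw err 0.0106 F [-1.7  0.9 -0.6] w 50.3
pale [244, 115, 22, 21, 353] [239.4  27.6]
pale [277, 138, 24, 24, 430] [178.  -33.5]
jar 0.76 [ 83.6 134.5]
dish 0.91 [177.5 -29.8]
dish 0.78 [-77.2 -84.5]
dish 0.59 [-119.5   22.5]
dish 0.48 [59.3 11.2]
```

View pics/top_end.png

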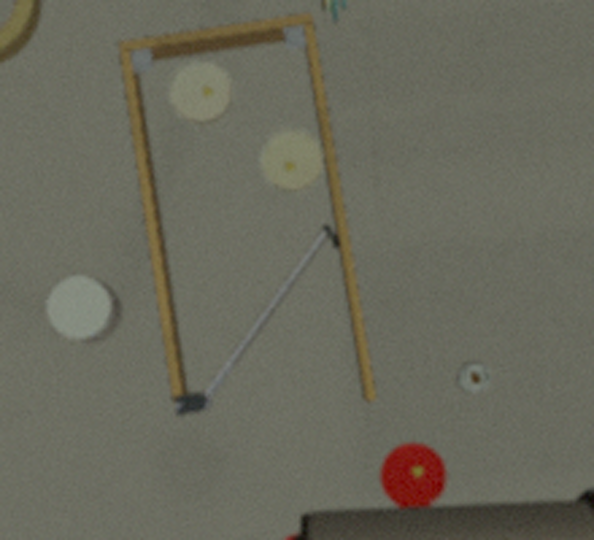

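The dish is at crop (291,160), in the bay at about (178, -34). The flap is shut, with its tip at (330,235). The inside dish, jar and vial have not moved, and the arm is clear. I'm handing in.

```bash
python3 -c "
from bench import arm
print(arm.job_done())"
```

```text
the job is handed in; nothing more can be done
None
```

The dish is in the bay with the flap shut behind it, and I handed the job in at about 11.4 s of the 58 s. The hand-in gives no verdict, so the results below are from my own last checks.

**What I did:** I held the gripper about 50 mm open. The left finger pushed the flap aside while the right finger slid the dish into the bay, ending against the right fence. Then I backed straight out, so the flap closed behind the left finger, and moved the arm clear.

**Last checks, from the top camera:**
- **Dish:** its centre is at about x = 178, y = -34 mm in the bay, roughly 200 mm from the hinge (over 187 mm needed).
- **Flap:** it looks fully shut, with its tip at the same spot on the right fence as at the start. I judged this by eye and did not measure the angle.
- **Other things:** the inside dish and jar measured within about 3 mm of their starting positions. The detector missed the vial in that last picture, but the picture shows it standing where it was.

**What went wrong or disagreed:**
- **First push missed:** the fingertips were about 27 mm higher than the reported tool position suggested, so the finger passed over the dish without moving it. I measured the tip height from the wrist camera's depth image, went lower and repeated the push.
- **Bay position:** the top and wrist cameras disagreed by about 4 mm. I used the wrist camera's figure.
- **Contact force:** it rose to about 6.6 N in all at the end of the push, which I put down mainly to the dish wedging against the right fence.
- **Pictures:** I viewed 11, one over the budget of 10.

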